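# Start the fitting bolt in the threaded boss

### The job

Three look-alike knurled bolts hang in the rack: take the one whose shank fits the threaded boss of the blue nut plate, set it upright in the boss with its lugs resting on the flat rim between the thread starts, turn it backward (counter-clockwise seen from above) until it drops into the thread (never force the lugs past the brass stops on the rim), then screw it forward (clockwise) one turn. Finish while still holding the started bolt by its head; leave the other two bolts hanging in the rack and the loose things on the bench where they lie.

Things in the scene. Friction and masses are not known exactly. Their poses are not given: they have to be found in the camera images.
- nut_plate: Fixed blue plate 120 x 90 x 10 mm on the bench, in its middle a steel boss 47 mm across with a brass thread; origin at the centre of the underside, z up. Right-handed two-start thread, lead 16 mm a turn (clockwise from above goes down), good for 1.4 turns, about 1.4 mm axial play. Bore 16 mm clear, 46 mm deep.
- boss_rim (a point): Point on the boss's axis, level with its flat brass rim, 56 mm above the bench; axes as the plate's. The rim has two slots (thread starts) 40 degrees wide at the plate's +x and -x, marked by white lines on the steel. Lugs on the rim turned counter-clockwise come over the slots, fall 7 mm and meet stops; then clockwise they run under the rim down the thread.
- thread_start (a point): Middle of the thread start on the plate's +x side, at rim height, 12 mm from the axis; the other lies across the bore. At each slot's counter-clockwise edge (22 to 48 degrees from its middle) a brass stop stands 7 mm above the rim; lugs on the flat rim turned clockwise only meet these stops.
- bolt_rack: Fixed dark steel rack 70 x 250 mm, its top plate 75 mm above the bench, with three square holes, 30 mm wide, in a row along its own y at -75, 0 and +75 mm. In each hole a bolt hangs by its head, loose sideways, in an unknown order. Origin at the centre of its underside, z up.
- bolt_thin: Bolt of 10 mm shank, lugs 14 mm across: too thin for the boss, its lugs fall through the bore. Otherwise like bolt_mid.
- bolt_mid: The bolt that fits: shank 14 mm, 60 mm long, nose tapered to 7 mm over the last 9.5 mm; round knurled head 38 mm across, 26 mm high. Origin on the axis at the underside of the head, z up. Two alike lugs, 4 mm thick, 24 mm across their tips, along the bolt's own +x and -x, undersides 46 mm below the head; a white line on the head points along +x. About 0.3 kg.
- bolt_thick: Bolt of 19 mm shank, lugs 28 mm across: too thick for the bore. Otherwise like bolt_mid.
- bolt_mid_lugs (a point): Point on the axis of bolt_mid at the underside of its lugs (46 mm below the underside of the head).
- polish_tin: Round blue tin 68 mm wide, 42 mm high, with a grey lid, loose on the bench on the right; a bystander.
- chasing_hammer: Hammer with a wooden handle, 227 mm long, lying loose on the bench in front of the rack; a bystander.
- bolt_mid_lug_tip (a point): Tip of the lug of bolt_mid under the white line, 12 mm from the axis, 44 mm below the underside of the head.
Mind the look-alikes: they are no part of the job. Leave any turquoise look-alike of the bolt_thick alone.

How it is judged:
By the outcome, as a careful person would: the job done as asked, in the order asked, and still so for the second after the job is handed in, while the arm keeps its last pose, push and grip.
It also fails if it takes over 67 s, if anything falls off the work surface, if the arm or the gripper's body presses on something with over 40 N, if the wrist force passes 120 N, or if a joint passes its speed limit or range.

### The arm

A 6-joint arm with a two-finger parallel gripper is mounted at the origin on a cart in front of the work surface, level with it; the furniture and walls round the work are solid. World frame = base frame: x ahead of the robot, y to its left, z up, the work surface at z = 0. Lengths are in m, angles in rad, forces in N, time in s.
With the tool pointing down it reaches from about 0.25 to 0.725 m from the base axis. Payload 4 kg.
Tool frame: the origin (TCP) lies on the centre line of the jaws, within the pads' length; the fingertips stand 22 mm ahead of it and the grasp point (between the pads) lies 3 mm ahead of it; z points along the fingers, y is the line along which they close (so a half turn about z gives the same grasp; the last joint's range is limited). The gripper opens to 85 mm and grips with 20 to 120 N. Pads are 22 mm wide; open, the fingers measure 114 mm over their backs; the gripper's body (76 mm by 85 mm) begins 54 mm behind the grasp point. The pads swing forward as they close: fully open they stand 13 mm farther back than shut.
Start: joints at [-1.225, 0.241, 0.005, 1.335, 0, 1.571], TCP at [0.169, -0.47, 0.253] pointing down, gripper open.
Joint ranges: [-2.72, 2.72], [-1.05, 1.87], [-1.09, 1.28], [-1.99, 2.15], [-1.42, 1.44], [-3.14, 3.14]. Speed limits (rad/s): [2.79, 2.79, 3.14, 3.14, 3.14, 3.14].

### API

Orientations are given as a unit quaternion [x, y, z, w].
In Python, from workcell import bot gives the robot as it stands.
- The arm moves only by the shell command python3 -m inch 'ROWS'. ROWS is JSON, one flat list of numbers, 7 for each row, row after row: the shift along the world's x, y, z in mm, then the turn, a rotation vector about the world's x, y, z in rad, then the opening in per cent of the stroke, from 0 (shut) to 100 (fully open). A call has 1 to 8 rows; each row is the pose to reach, as a shift and turn from the pose commanded when the call began; what a row does not reach only later rows make up. A row lasts 1/12 s, in which the tool goes at most 41.7 mm and 7.16 degrees, less where a joint would pass 70% of its speed; a pose out of reach is approached as far as the arm can. A call with a gripper value outside its range is refused whole. The fingers move at their own pace and stop on an object; the grip force is fixed at half the most. Time passes only in rows, so rows that repeat a pose let the fingers close. It gives the time, the measured TCP pose, the force, the opening and the grip force at its end, in the units of the state.
- bot.get_obs(): the state, without advancing time (a new reading comes with each control period).
- bot.camera(name): name is "scene" or "top" or "wrist"; returns the picture (480x640x3 uint8, blue, green, red); there is no depth.
- bot.camera_info(name): a dict with "intrinsics" (3x3 intrinsics, pixels), "camera_from_world" (4x4, takes a point from world to camera coordinates); the wrist camera has in their place "hand_eye" (4x4, takes a point from camera to tool coordinates, whose origin is the TCP and whose axes are the flange's). Camera axes: x right, y down, z forward; pixel columns grow to the right and rows downward; lengths in m; the calibration is good to about 2 mm. A picture is of the moment at which its call begins: read the wrist's pose just before it. camera_info takes no time and is no camera call.
- bot.job_done(): hands the job in; it is judged then, once.
Trained networks look in the newest picture that a camera, given by its name, has taken for a name from the list of things; names that differ only in an ending like _2 or _b are one class to them, and where a whole thing is asked for, a point or a joint stands for the part that bears it (a point fixed in the world has none). Each returns a list of dicts, best first, with "confidence" (0 to 1); they miss things now and then, are a little off and sometimes report something else, mostly with a low value. They report only what shows in the picture. A call takes as long as a camera call. They do not tell look-alikes from the thing itself.
- bot.silhouettes(camera, target): "mask" (480x640 bool, what is visible of it) and "uv" ([column, row] in pixels, amid what is visible of it).
- bot.spot_point(camera, target): "uv" ([column, row] in pixels: a listed point, or the origin of a listed thing).
The state is a dict: "clock": time; "joint_pos": joint angles; "joint_vel": joint speeds; "tau": joint torques, N m; "eef_pos": TCP position; "tool_rot": TCP orientation; "ft_force": force on the tool from outside, world axes, zero at the start; "ft_torque": the same for the moment, N m; "grip_width": finger opening in m; "grasp_force": force on a finger pad.
Only numpy, scipy, OpenCV 4.12 (cv2) and the standard library are available. Lean on these libraries where they do the work, as an engineer would, in place of code of your own. Each camera call takes 0.05 s, during which the arm holds its last target. There are 200 camera calls.

## Working session

There is one attempt and no reset: what is moved stays moved. The work goes in short steps, Python scripts to look and compute and a shell command to move; the robot and the scene stay as the last step left them, time stands still between calls to the robot, and variables do not carry over. Pictures are saved under pics/ and viewed, at most 14 in all, crops included, and the job is handed in when it is done.

```bash
mkdir -p pics; ls; cat > h.py <<'E'
import numpy as np,cv2
from workcell import bot
from scipy.spatial.transform import Rotation as R
def cam(n):
    o=bot.get_obs(); im=bot.camera(n); i=bot.camera_info(n); K=np.array(i["intrinsics"])
    if n=="wrist":
        T=np.eye(4);T[:3,:3]=R.from_quat(o["tool_rot"]).as_matrix();T[:3,3]=o["eef_pos"]
        wc=T@np.array(i["hand_eye"])
    else: wc=np.linalg.inv(np.array(i["camera_from_world"]))
    return im,K,wc
def ray(uv,K,wc,z):
    d=wc[:3,:3]@np.linalg.solve(K,[uv[0],uv[1],1.]);c=wc[:3,3]
    return c+d*(z-c[2])/d[2]
def proj(p,K,wc):
    q=np.linalg.inv(wc)@np.r_[p,1];u=K@q[:3];return u[:2]/u[2]
E
python3 - <<'E'
from h import *
o=bot.get_obs();print(o["clock"],o["eef_pos"],o["tool_rot"],o["ft_force"],o["grip_width"])
for n in["top","scene"]:
    im,K,wc=cam(n);cv2.imwrite(f"pics/{n}0.png",im);print(n,wc[:3,3],wc[:3,2])
    for t,z in[("boss_rim",.056),("thread_start",.056),("nut_plate",0),("bolt_rack",0),("bolt_mid",.075),("bolt_thin",.075),("bolt_thick",.075)]:
        for d in bot.spot_point(n,t)[:4]: print(n,t,round(d["confidence"],2),np.round(d["uv"]),np.round(ray(d["uv"],K,wc,z),4))
E
```

```text
pics
0.0 [ 0.1692866  -0.46983372  0.25240273] [ 9.85087539e-01  1.72050598e-01 -1.61379802e-04 -1.05210173e-03] [-0.04115932 -0.57616705 -0.05252702] 0.08557274990546229
top [ 0.39560493 -0.02591717  1.20890804] [ 0.11350101  0.01752435 -0.99338332]
top boss_rim 0.83 [384. 237.] [ 0.5175 -0.1618  0.056 ]
top boss_rim 0.36 [383. 235.] [ 0.5225 -0.1601  0.056 ]
top thread_start 0.86 [384. 232.] [ 0.5272 -0.1619  0.056 ]
top nut_plate 0.78 [384. 238.] [ 0.5204 -0.1677  0.    ]
top bolt_rack 0.9 [247. 239.] [0.5182 0.147  0.    ]
top bolt_mid 0.51 [279. 244.] [0.4997 0.0673 0.075 ]
top bolt_thin 0.82 [247. 236.] [0.5169 0.1364 0.075 ]
top bolt_thick 0.6 [208. 233.] [0.5225 0.221  0.075 ]
top bolt_thick 0.54 [214. 190.] [0.6183 0.211  0.075 ]
top bolt_thick 0.17 [244. 238.] [0.5121 0.1426 0.075 ]
scene [0.17628128 0.6957258  0.86077877] [ 0.2831055  -0.64535741 -0.70948227]
scene boss_rim 0.93 [337. 187.] [ 0.5167 -0.1717  0.056 ]
scene thread_start 0.74 [328. 188.] [ 0.5317 -0.1614  0.056 ]
scene nut_plate 0.89 [329. 208.] [ 0.5284 -0.1619  0.    ]
scene bolt_rack 0.66 [268. 311.] [0.5145 0.1369 0.    ]
scene bolt_mid 0.88 [286. 261.] [0.5081 0.0741 0.075 ]
scene bolt_thin 0.97 [264. 289.] [0.5127 0.1474 0.075 ]
scene bolt_thin 0.35 [399. 183.] [ 0.399  -0.2176  0.075 ]
scene bolt_thick 0.82 [242. 316.] [0.5192 0.2137 0.075 ]
```

View pics/top0.png

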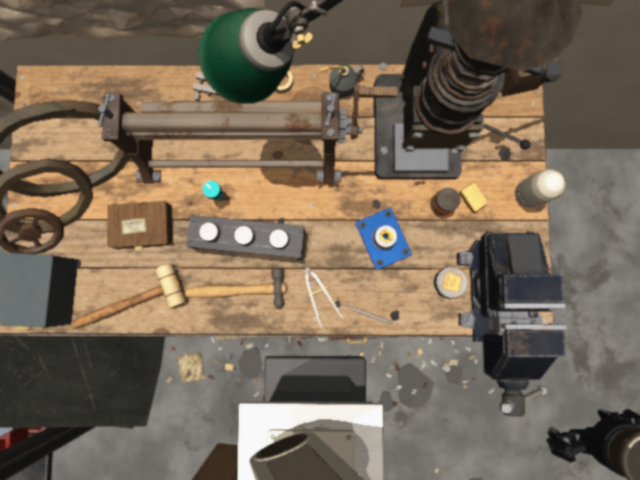

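View pics/scene0.png

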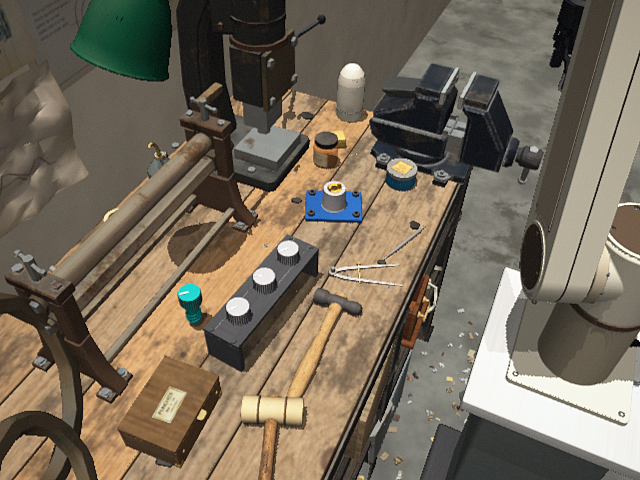

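The top view shows the plate at about (384,237) turned roughly 24°. The three heads in the rack are at (208,232), (244,236) and (279,239), with the turquoise look-alike behind at (211,189). The shanks are hidden, so I'll look closer with the wrist camera.

```bash
python3 -m inch '[40,40,20,0,0,0,100, 80,80,40,0,0,0,100, 120,120,60,0,0,0,100, 160,160,80,0,0,0,100, 190,195,80,0,0,0,100, 210,235,80,0,0,0,100, 230,275,80,0,0,0,100, 240,300,80,0,0,0,100]'; python3 - <<'E'
from h import *
im,K,wc=cam("scene")
a=cv2.resize(im[225:375,195:335],None,fx=4,fy=4,interpolation=3)
im,K,wc=cam("wrist")
cv2.imwrite("pics/w1.png",im);cv2.imwrite("pics/rackcrop.png",a)
print(bot.get_obs()["joint_pos"],wc[:3,3],wc[:3,2])
for t,z in[("boss_rim",.056),("thread_start",.056),("bolt_mid",.075),("bolt_thin",.075),("bolt_thick",.075)]:
    for d in bot.spot_point("wrist",t)[:4]: print(t,round(d["confidence"],2),np.round(d["uv"]),np.round(ray(d["uv"],K,wc,z),4))
E
```

```text
clock: 1.47
eef_pos: [0.3782, -0.2245, 0.3299]
tool_rot: [0.985, 0.172, 0.001, 0.001]
ft_force: [2.0, 0.8, -0.8]
grip_width: 0.0854
grasp_force: 0.0
[-5.28926054e-01  9.75207841e-02  2.89537078e-02  1.50084875e+00
  1.93485805e-03  2.25722980e+00] [ 0.44542596 -0.19552444  0.45124648] [-0.24769158 -0.08952677 -0.96469365]
boss_rim 0.96 [315.  69.] [ 0.5186 -0.1675  0.056 ]
thread_start 0.77 [312.  54.] [ 0.5308 -0.1597  0.056 ]
bolt_mid 0.6 [313.  67.] [ 0.5157 -0.1663  0.075 ]
```

View pics/w1.png

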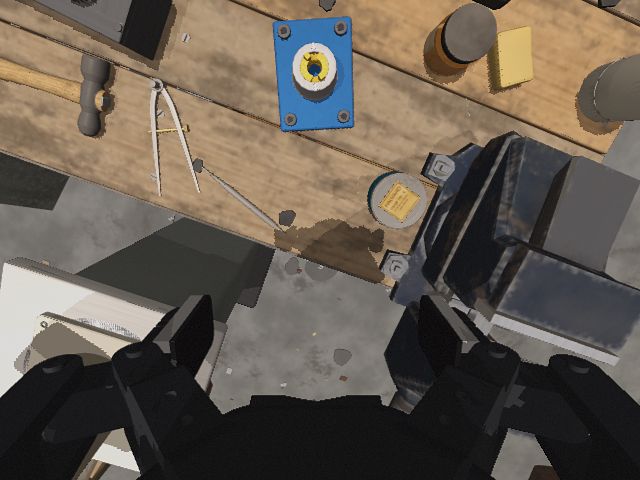

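View pics/rackcrop.png

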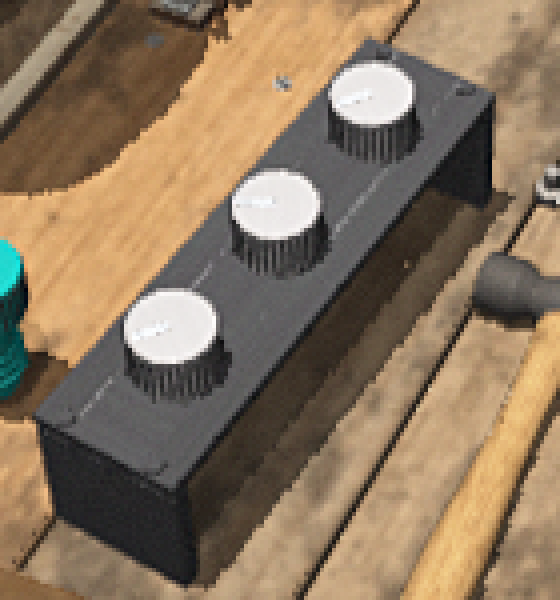

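The rack is open front and back, so the shanks can be seen from low in front. I'll turn the hand so that the wrist camera sits on the base side, then tilt it to look underneath.

```bash

python3 -m inch '[0,35,0,0,0,0.12,100, 0,70,0,0,0,0.24,100, 0,105,0,0,0,0.36,100, 0,140,0,0,0,0.48,100, 0,175,0,0,0,0.6,100, 0,210,0,0,0,0.72,100, 0,245,0,0,0,0.84,100, 0,280,0,0,0,0.96,100]' | head -2
python3 -m inch '[0,10,0,0,0,0.12,100, 0,20,0,0,0,0.24,100, 0,20,0,0,0,0.36,100, 0,20,0,0,0,0.48,100, 0,20,0,0,0,0.6,100, 0,20,0,0,0,0.72,100, 0,20,0,0,0,0.84,100, 0,20,0,0,0,0.96,100]' | head -2
python3 -m inch '[0,0,0,0,0,0.12,100, 0,0,0,0,0,0.24,100, 0,0,0,0,0,0.36,100, 0,0,0,0,0,0.48,100, 0,0,0,0,0,0.6,100, 0,0,0,0,0,0.72,100, 0,0,0,0,0,0.84,100, 0,0,0,0,0,0.96,100]' 
python3 -m inch '[0,0,-10,0,-0.12,0,100, 0,0,-20,0,-0.24,0,100, 0,0,-40,0,-0.36,0,100, 0,0,-60,0,-0.48,0,100, 0,0,-80,0,-0.6,0,100, 0,0,-80,0,-0.61,0,100, 0,0,-80,0,-0.61,0,100]'
python3 - <<'E'
from h import *
im,K,wc=cam("wrist")
cv2.imwrite("pics/w2.png",im)
print(bot.get_obs()["joint_pos"],wc[:3,3],wc[:3,2])
for t,z in[("bolt_mid",.075),("bolt_thin",.075),("bolt_thick",.075)]:
    for d in bot.spot_point("wrist",t)[:4]: print(t,round(d["confidence"],2),np.round(d["uv"]),np.round(ray(d["uv"],K,wc,z),4))
E
```

```text
clock: 2.48
eef_pos: [0.3769, 0.0539, 0.3293]
clock: 3.15
eef_pos: [0.3773, 0.0723, 0.3291]
clock: 3.82
eef_pos: [0.3774, 0.0723, 0.3291]
tool_rot: [-0.043, 0.999, -0.0, -0.0]
ft_force: [-1.0, 0.0, 0.4]
grip_width: 0.0853
grasp_force: 0.0
clock: 4.4
eef_pos: [0.3715, 0.071, 0.2426]
tool_rot: [-0.039, 0.954, -0.015, 0.295]
ft_force: [0.7, 0.6, 0.1]
grip_width: 0.0852
grasp_force: 0.0
[ 0.32758116 -0.41419636 -0.76956306  0.633197   -0.18695954  0.18966222] [0.24792266 0.06534658 0.3037862 ] [ 0.76525642  0.0178413  -0.64347828]
bolt_mid 0.78 [315. 237.] [0.5144 0.0711 0.075 ]
bolt_mid 0.65 [454. 254.] [0.5238 0.218  0.075 ]
bolt_thin 0.64 [380. 243.] [0.5157 0.1381 0.075 ]
bolt_thick 0.89 [453. 256.] [0.5262 0.2179 0.075 ]
bolt_thick 0.69 [316. 200.] [0.4626 0.0681 0.075 ]
bolt_thick 0.64 [424. 288.] [0.5911 0.2068 0.075 ]
```

View pics/w2.png

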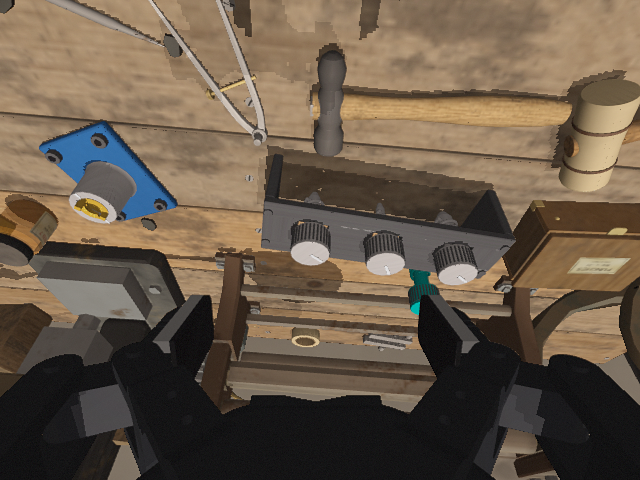

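The image is upside down. The bolt shanks show under the rack at about (315,200), (382,208) and (445,215), so I'll enlarge that part.

```bash
python3 - <<'E'
from h import *
im=cv2.imread("pics/w2.png")[170:285,265:510]
im=cv2.resize(im,None,fx=3.2,fy=3.2,interpolation=2)
im=np.clip(255*(im/255.)**.6,0,255).astype(np.uint8)
cv2.imwrite("pics/w2c.png",cv2.rotate(im,cv2.ROTATE_180))
E
```

```text
(no output)
```

View pics/w2c.png

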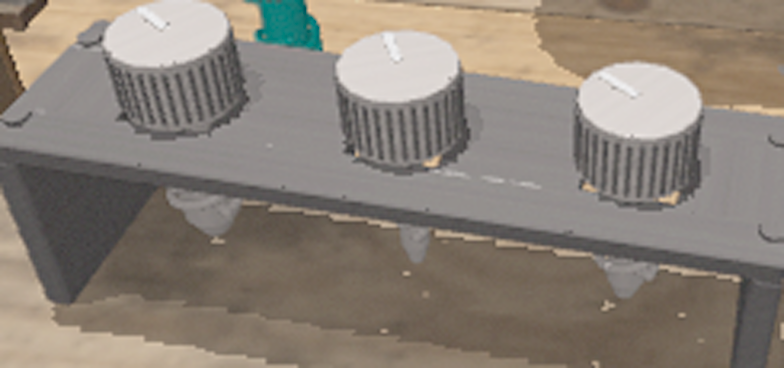

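The shanks are clear now: the left bolt (y≈0.215) is thick, the middle one thin, and the right one (y≈0.07) is mid. The white line on the mid head runs from the head centre toward upper left in the crop, about (639,100) to (600,73). Next I'll compute its position and yaw and go over it upright.

```bash
python3 - <<'E'
from h import *
im,K,wc=cam("wrist")
f=lambda x,y:ray((265+(783-x)/3.2,170+(367-y)/3.2),K,wc,.101)
c,a,b=f(639,100),f(600,73),f(637,95)
print(c,a,b,np.degrees(np.arctan2(*(a-b)[1::-1])),np.degrees(np.arctan2(*(a-c)[1::-1])))
print(bot.get_obs()["eef_pos"])
E
python3 -m inch '[10,0,10,0,0.12,0,60, 30,0,10,0,0.24,0,60, 60,0,10,0,0.36,0,60, 90,0,10,0,0.48,0,60, 110,0,10,0,0.6,0,60, 110,0,10,0,0.61,0,60, 110,0,10,0,0.61,0,60, 110,0,10,0,0.61,0,60]'
python3 -m inch '[0,0,-10,0,0,0.12,60, 0,0,-20,0,0,0.24,60, 0,0,-20,0,0,0.36,60, 0,0,-20,0,0,0.48,60, 0,0,-20,0,0,0.6,60, 0,0,-20,0,0,0.72,60, 0,0,-20,0,0,0.84,60, 0,0,-20,0,0,0.96,60]'
python3 - <<'E'
from h import *
im,K,wc=cam("wrist")
cv2.imwrite("pics/w3.png",im)
print(bot.get_obs()["joint_pos"],wc[:3,3],wc[:3,2])
for t,z in[("boss_rim",.056),("bolt_mid",.075)]:
    for d in bot.spot_point("wrist",t)[:4]: print(t,round(d["confidence"],2),np.round(d["uv"]),np.round(ray(d["uv"],K,wc,z),4))
for d in bot.silhouettes("wrist","bolt_mid"):
  x,y,w,h=cv2.boundingRect(d["mask"].astype(np.uint8));print(d["uv"],d["confidence"],x,y,w,h)
E
```

```text
[0.53693408 0.07145043 0.101     ] [0.54997199 0.08500168 0.101     ] [0.53950823 0.07223381 0.101     ] 50.66407133606049 46.10603155416714
[0.3801983  0.07434463 0.2530374 ]
clock: 5.32
eef_pos: [0.4887, 0.0738, 0.2582]
tool_rot: [-0.042, 0.999, -0.0, -0.0]
ft_force: [-0.5, -0.6, 0.7]
grip_width: 0.0512
grasp_force: 0.0
clock: 5.98
eef_pos: [0.486, 0.0742, 0.2426]
tool_rot: [-0.501, 0.865, -0.001, 0.003]
ft_force: [0.2, 0.4, 0.3]
grip_width: 0.0509
grasp_force: 0.0
[ 1.51450482e-01  2.23965247e-01 -4.48839629e-02  1.29502890e+00
 -7.35366587e-05 -9.02763708e-01] [0.4518914  0.014512   0.36287628] [ 0.14042177  0.23378768 -0.96209409]
bolt_mid 0.78 [291. 234.] [0.5089 0.0687 0.075 ]
[290.4, 238.6] 0.76 263 211 50 52
```

View pics/w3.png

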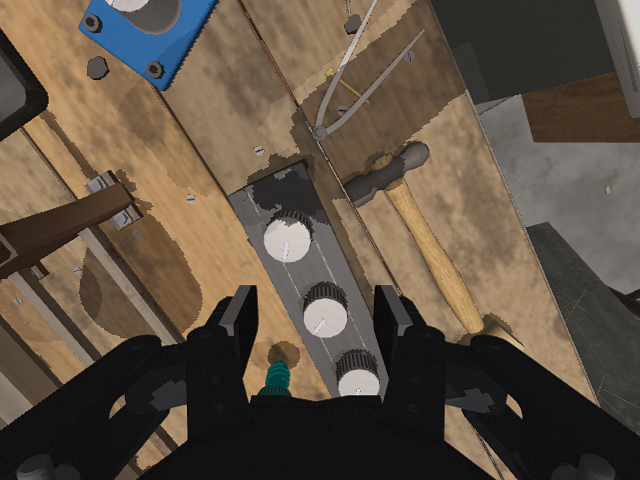

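The mid bolt's head top is at about (288,241), with its white line running from the centre down to (286,256). The arm has settled, so I'll measure again from here.

```bash
python3 - <<'E'
from h import *
im,K,wc=cam("wrist")
o=bot.get_obs();print(o["eef_pos"],o["joint_pos"],R.from_quat(o["tool_rot"]).as_matrix()[:2,0])
g=cv2.cvtColor(im,6);hsv=cv2.cvtColor(im,40)
m=((hsv[...,1]<45)&(hsv[...,2]>150)).astype(np.uint8);n,l,s,c=cv2.connectedComponentsWithStats(m)
for i in range(1,n):
    if s[i,4]>300:
        cs,_=cv2.findContours((l==i).astype(np.uint8),0,1);e=cv2.fitEllipse(cs[0]) ;print(s[i],np.round(e[0],1),np.round(e[1],1),ray(e[0],K,wc,.101),ray(e[0],K,wc,.056))
        x,y,w,h=s[i][:4]
        if w<70:
            sub=g[y:y+h,x:x+w];t=(sub>sub[h//4:3*h//4,w//4:3*w//4].max()-12)&(l[y:y+h,x:x+w]==i);yy,xx=np.nonzero(t)
            p=np.array([ray((a+x,b+y),K,wc,.101) for a,b in zip(xx,yy)]);cc=ray(e[0],K,wc,.101);d=p.mean(0)-cc;print(len(xx),d,np.degrees(np.arctan2(d[1],d[0])))
E
```

```text
[0.4865725  0.07413156 0.24108142] [ 1.51222857e-01  2.27989571e-01 -4.35071953e-02  1.29542708e+00
 -5.40586836e-05 -8.90764815e-01] [-0.50450058 -0.86340804]
[101   0  46  13 403] [124.9   5.1] [12.6 46.6] [ 0.51716216 -0.12524341  0.101     ] [ 0.52839268 -0.14940184  0.056     ]
378 [ 2.25950753e-04 -2.70836568e-04 -6.93889390e-16] -50.16277990790707
[336   0  39  71 307] [349.   48.1] [  4.3 103. ] [ 0.4017237  -0.02795866  0.101     ] [ 0.39304558 -0.03533925  0.056     ]
81 [ 4.39577975e-03  2.55680334e-03 -1.38777878e-17] 30.184404357182775
[619   0  21  64 736] [631.4  16.6] [16.6 77.2] [0.23125251 0.05024833 0.101     ] [0.19317476 0.05635539 0.056     ]
488 [-1.01466919e-03  1.79902268e-03 -7.49400542e-16] 119.42349113835628
[ 264  220   47   45 1518] [286.7 241.9] [40.3 47.2] [0.51015822 0.06733603 0.101     ] [0.52018083 0.07639006 0.056     ]
391 [-7.32225875e-03 -8.93825385e-04 -6.93889390e-16] -173.04035786964226
[ 304  299   44   40 1338] [325.9 318.3] [38.3 42.8] [0.51672879 0.14084753 0.101     ] [0.52788457 0.16257942 0.056     ]
46 [0.00772619 0.00407637 0.        ] 27.816350758334142
[340 370  42  26 863] [360.2 383.5] [25.6 43. ] [0.52232299 0.2120392  0.101     ] [0.53444356 0.24604888 0.056     ]
826 [-1.27461585e-04  1.84159788e-04 -8.04911693e-16] 124.68807501834252
```

Mid head centre is about (0.510, 0.068) and its white line yaw about 55°. The plate yaw is about 23°. I'll come down over the head.

```bash

python3 -m inch '[10,-3,-20,0,0,0,78, 20,-6,-40,0,0,0,78, 23,-6,-70,0,0,0,78, 23,-6,-100,0,0,0,78, 23,-6,-105,0,0,0,78, 23,-6,-105,0,0,0,78, 23,-6,-105,0,0,0,78]'
python3 - <<'E'
from h import *
im,K,wc=cam("wrist")
cv2.imwrite("pics/w4.png",im[:,100:540])
E
```

```text
clock: 6.82
eef_pos: [0.5103, 0.0681, 0.1354]
tool_rot: [-0.498, 0.867, -0.0, 0.0]
ft_force: [0.2, -0.0, 0.8]
grip_width: 0.0667
grasp_force: 0.0
```

View pics/w4.png

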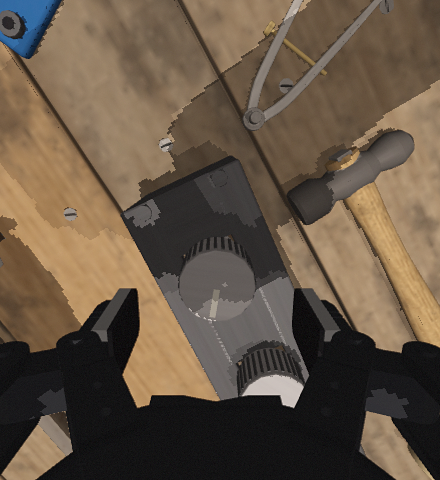

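The head is centred between the fingers, its top at (317,283) in full-frame pixels, with the line pointing down to (314,316). I'll descend and grip.

```bash
python3 - <<'E'
from h import *
im,K,wc=cam("wrist")
c,a=ray((317,283),K,wc,.101),ray((314,314),K,wc,.101);d=a-c
print(c,np.degrees(np.arctan2(d[1],d[0])),np.linalg.norm(d))
o=bot.get_obs();print(o["eef_pos"])
E
python3 -m inch '[0,0,-12,0,0,0,78, 0,0,-24,0,0,0,78, 0,0,-33,0,0,0,78, 0,0,-33,0,0,0,60, 0,0,-33,0,0,0,40, 0,0,-33,0,0,0,20, 0,0,-33,0,0,0,20, 0,0,-33,0,0,0,20]'
python3 -m inch '[0,0,0,0,0,0,20, 0,0,0,0,0,0,20, 0,0,10,0,0,0,20, 0,0,40,0,0,0,20, 0,0,70,0,0,0,20, 0,0,100,0,0,0,20, 0,0,110,0,0,0,20, 0,0,110,0,0,0,20]'
```

```text
[0.50948435 0.06536144 0.101     ] 54.730176457043946 0.016710433499653184
[0.51150589 0.06831199 0.13649642]
clock: 7.58
eef_pos: [0.5106, 0.0682, 0.1024]
tool_rot: [-0.499, 0.867, -0.0, 0.001]
ft_force: [-0.7, -0.3, 5.8]
grip_width: 0.036
grasp_force: 60.5
clock: 8.25
eef_pos: [0.512, 0.0683, 0.2142]
tool_rot: [-0.499, 0.867, -0.001, 0.003]
ft_force: [0.2, -0.0, -4.0]
grip_width: 0.0361
grasp_force: 61.0
```

The bolt is held with 60 N. I'll carry it toward the boss and measure boss and bolt in the same wrist pictures.

```bash
cat > m.py <<'E'
from h import *
bot.camera("wrist");im,K,wc=cam("wrist");o=bot.get_obs()
Rt=R.from_quat(o["tool_rot"]).as_matrix();tz=o["eef_pos"][2]
print("eef",np.round(o["eef_pos"],4),"yaw",np.degrees(np.arctan2(Rt[1,0],Rt[0,0])),"tilt",np.round(Rt[:,2],4),"J",np.round(o["joint_pos"],2))
for t,z in[("boss_rim",.056),("thread_start",.056),("nut_plate",0),("bolt_mid",tz-.0274),("bolt_mid_lugs",tz-.0734),("bolt_mid_lug_tip",tz-.0714)]:
    for d in bot.spot_point("wrist",t)[:2]:
        p=ray(d["uv"],K,wc,z);print(t,round(d["confidence"],2),np.round(d["uv"],1),np.round(p,4),"tool",np.round(Rt.T@(p-o["eef_pos"]),4))
E
python3 -m inch '[0,-30,0,0,0,0,20, 1,-65,0,0,0,0,20, 2,-100,0,0,0,0,20, 3,-135,0,0,0,0,20, 4,-160,0,0,0,0,20, 5,-170,0,0,0,0,20, 5,-170,0,0,0,0,20, 5,-170,0,0,0,0,20]' | head -2
python3 m.py
python3 -m inch '[0,-10,0,0,0,-0.12,20, 0,-20,0,0,0,-0.24,20, 1,-40,0,0,0,-0.36,20, 2,-50,0,0,0,-0.48,20, 2,-60,0,0,0,-0.6,20, 2,-63,0,0,0,-0.72,20, 2,-63,0,0,0,-0.84,20, 2,-63,0,0,0,-0.96,20]' | head -2
python3 -m inch '[0,0,0,0,0,-0.12,20, 0,0,0,0,0,-0.24,20, 0,0,0,0,0,-0.36,20, 0,0,0,0,0,-0.48,20, 0,0,0,0,0,-0.6,20, 0,0,0,0,0,-0.72,20, 0,0,0,0,0,-0.84,20, 0,0,0,0,0,-0.96,20]' |head -2
python3 -m inch '[0,0,0,0,0,-0.05,20, 0,0,0,0,0,-0.05,20, 0,0,0,0,0,-0.05,20]'
python3 m.py
python3 - <<'E'
from h import *
a=bot.camera("wrist");b=bot.camera("scene")
cv2.imwrite("pics/w5.png",np.hstack([a[60:460,160:480],cv2.resize(b[100:260,270:410],None,fx=2.5,fy=2.5,interpolation=2)]))
E
```

```text
clock: 8.92
eef_pos: [0.514, -0.1018, 0.2092]
eef [ 0.5144 -0.1008  0.21  ] yaw -120.10569172602185 tilt [-0.0023  0.0011 -1.    ] J [-0.19  0.31 -0.01  1.25  0.   -1.24]
boss_rim 0.68 [269.8 168. ] [ 0.5197 -0.1629  0.056 ] tool [ 0.051  -0.0361  0.1539]
thread_start 0.66 [257.3 176.7] [ 0.5318 -0.1622  0.056 ] tool [ 0.0444 -0.0462  0.1539]
thread_start 0.39 [440.2 457. ] [0.5236 0.1635 0.056 ] tool [-0.2333  0.1243  0.1543]
nut_plate 0.72 [276.6 161.4] [ 0.5189 -0.1653  0.    ] tool [ 0.0535 -0.0368  0.2099]
bolt_mid 0.58 [319.  294.1] [ 0.5127 -0.1017  0.1826] tool [0.0017 0.001  0.0274]
bolt_mid_lugs 0.94 [314.1 258.3] [ 0.5136 -0.1047  0.1366] tool [ 0.0038 -0.0014  0.0734]
clock: 9.98
eef_pos: [0.5171, -0.1651, 0.2113]
clock: 10.65
eef_pos: [0.5171, -0.1646, 0.2113]
clock: 10.9
eef_pos: [0.5171, -0.1647, 0.2113]
tool_rot: [0.446, 0.895, 0.0, 0.0]
ft_force: [0.2, 0.3, -3.9]
grip_width: 0.036
grasp_force: 61.2
eef [ 0.5171 -0.1648  0.2113] yaw 127.0378176720023 tilt [ 0. -0. -1.] J [-0.31  0.35  0.04  1.26 -0.    0.62]
boss_rim 0.86 [316.  234.8] [ 0.5205 -0.1682  0.056 ] tool [-0.0048  0.0007  0.1553]
thread_start 0.88 [332.7 231.7] [ 0.5299 -0.1578  0.056 ] tool [-0.0021  0.0144  0.1553]
nut_plate 0.82 [314.4 219.3] [ 0.5186 -0.1682  0.    ] tool [-0.0037 -0.0008  0.2113]
bolt_mid 0.58 [317.5 292. ] [ 0.5173 -0.1631  0.1839] tool [0.0012 0.0012 0.0274]
```

View pics/w5.png

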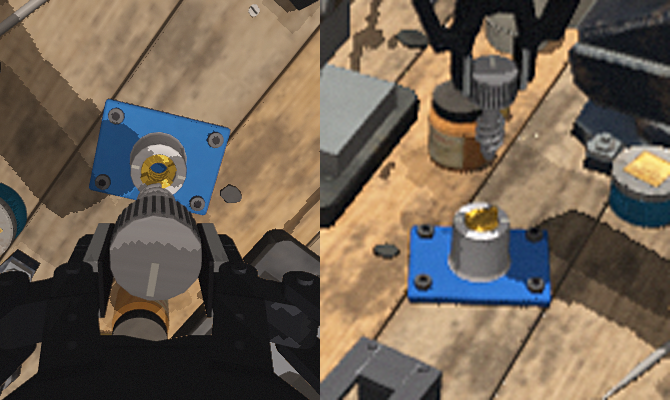

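The wrist view shows the nose just above the bore at crop (155,190), and the boss rim at about (158,165). The scene view shows the right bolt: 14 mm shank, lugs visible. The boss estimates from three yaws agree on (0.5195,-0.166), with a camera bias of about -2 mm along tool x. I'll correct for that, lower to just above the rim and check.

```bash

python3 -m inch '[2,-2,-15,0,0,0,20, 4,-4,-30,0,0,0,20, 4.6,-4,-40,0,0,0,20, 4.6,-4,-40,0,0,0,20, 4.6,-4,-40,0,0,0,20]' 
python3 m.py
python3 - <<'E'
from h import *
im,K,wc=cam("wrist");o=bot.get_obs()
print(K[0,0]);p=o["eef_pos"];x=np.array([-.602,.798,0])
for h in(0,.0036,.006):
  for dz in(-.0014,-.0274,-.0874): print(h,dz,proj(p+h*x+[0,0,dz],K,wc).round(1))
for q in((.5195,-.166),(.5208,-.1677)): print("boss",[proj(np.r_[q[0]+.0235*c,q[1]+.0235*s,.056],K,wc).round(0) for c,s in((-.602,.798),(.602,-.798),(.798,.602),(-.798,-.602))])
s=bot.camera("scene");u=proj(p-[0,0,.06],np.array(bot.camera_info("scene")["intrinsics"]),np.linalg.inv(np.array(bot.camera_info("scene")["camera_from_world"]))).astype(int)
b=s[u[1]-50:u[1]+50,u[0]-40:u[0]+40]
cv2.imwrite("pics/w6.png",np.hstack([cv2.resize(im[150:400,220:420],None,fx=2,fy=2,interpolation=2),cv2.resize(b,(400,500),interpolation=2)]))
E
```

```text
clock: 11.82
eef_pos: [0.521, -0.1687, 0.1706]
tool_rot: [0.447, 0.895, -0.0, -0.001]
ft_force: [0.8, -0.3, -3.4]
grip_width: 0.0362
grasp_force: 61.2
eef [ 0.522 -0.169  0.172] yaw 126.96170892896961 tilt [ 1.e-03 -3.e-04 -1.e+00] J [-0.31  0.38 -0.01  1.17  0.    0.61]
boss_rim 0.67 [315.9 238.6] [ 0.5203 -0.1663  0.056 ] tool [0.0033 0.0002 0.1159]
thread_start 0.92 [330.3 239.9] [ 0.529  -0.1609  0.056 ] tool [0.0023 0.0104 0.116 ]
thread_start 0.34 [316.8 292. ] [ 0.5455 -0.1988  0.056 ] tool [-0.0378  0.0008  0.116 ]
nut_plate 0.98 [315.3 221.4] [ 0.5198 -0.1665  0.    ] tool [ 0.0035 -0.0003  0.1719]
bolt_mid 0.92 [318.8 293.9] [ 0.5228 -0.1675  0.1446] tool [0.0008 0.0015 0.0274]
bolt_mid_lugs 0.59 [314.1 258.7] [ 0.5198 -0.1676  0.0986] tool [ 0.0026 -0.0009  0.0734]
344.5320281760055
0 -0.0014 [315.  321.7]
0 -0.0274 [315. 294.]
0 -0.0874 [315.1 254.4]
0.0036 -0.0014 [315.  313.4]
0.0036 -0.0274 [315.  286.9]
0.0036 -0.0874 [315.1 248.9]
0.006 -0.0014 [314.9 307.8]
0.006 -0.0274 [315.  282.1]
0.006 -0.0874 [315.1 245.3]
boss [array([315., 204.]), array([315., 268.]), array([348., 237.]), array([282., 237.])]
boss [array([315., 207.]), array([315., 271.]), array([348., 240.]), array([282., 240.])]
```

View pics/w6.png

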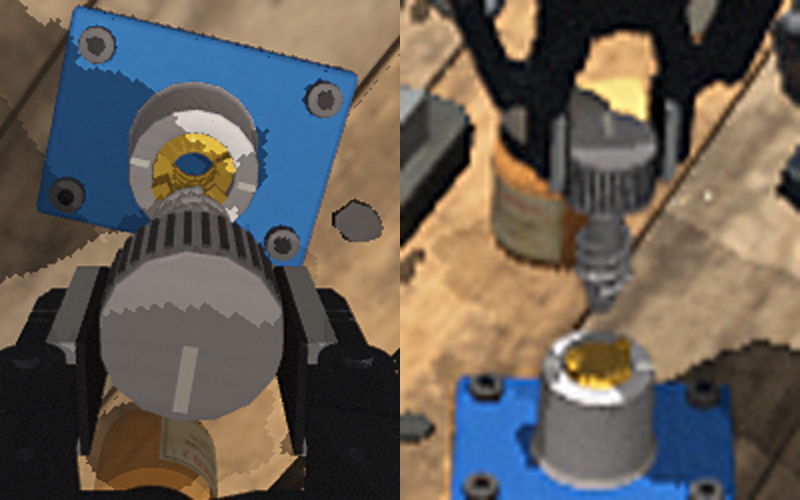

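Boss and head line up in the picture to about 1 mm. The rim marks lie at yaw 25° and the lugs at about 93° from them, so they sit over the flat rim. I'll lower gently and watch the force.

```bash

python3 -m inch '[0.4,0.4,-10,0,0,0,20, 0.4,0.4,-20,0,0,0,20, 0.4,0.4,-27,0,0,0,20, 0.4,0.4,-32,0,0,0,20, 0.4,0.4,-32,0,0,0,20]' 
python3 -m inch '[0,0,-2,0,0,0,20, 0,0,-4,0,0,0,20, 0,0,-6,0,0,0,20, 0,0,-6,0,0,0,20]'
```

```text
clock: 12.73
eef_pos: [0.5207, -0.1681, 0.137]
tool_rot: [0.447, 0.895, -0.0, -0.002]
ft_force: [-0.9, 0.6, -4.7]
grip_width: 0.0357
grasp_force: 61.2
clock: 13.07
eef_pos: [0.5219, -0.1679, 0.1332]
tool_rot: [0.446, 0.895, 0.001, -0.0]
ft_force: [-0.1, 2.9, -4.8]
grip_width: 0.0359
grasp_force: 61.1
```

```bash

python3 -m inch '[0,0.2,-1.5,0,0,0,20, 0,0.4,-3,0,0,0,20, 0,0.4,-3,0,0,0,20]' 
python3 -m inch '[0,0,-1,0,0,0,20, 0,0,-2,0,0,0,20, 0,0,-2,0,0,0,20]'
```

```text
clock: 13.32
eef_pos: [0.5218, -0.1678, 0.1298]
tool_rot: [0.446, 0.895, 0.0, -0.0]
ft_force: [-0.2, 2.4, -3.1]
grip_width: 0.0365
grasp_force: 61.1
clock: 13.57
eef_pos: [0.5221, -0.1681, 0.1291]
tool_rot: [0.447, 0.895, 0.0, 0.0]
ft_force: [-3.1, 2.6, 3.1]
grip_width: 0.0358
grasp_force: 62.1
```

The lugs are on the rim: contact at z=0.129 where 0.1294 was expected, with about 7 N of press. Now I'll turn counter-clockwise about the bolt axis.

```bash

python3 -m inch '[0.4,0.3,0,0,0,0.12,20, 0.7,0.7,0,0,0,0.24,20, 1.0,1.1,0,0,0,0.36,20, 1.3,1.5,0,0,0,0.48,20, 1.4,2.0,0,0,0,0.6,20, 1.6,2.5,0,0,0,0.72,20, 1.6,3.0,0,0,0,0.84,20, 1.6,3.0,0,0,0,0.84,20]'
python3 -c "
from h import *
print(bot.get_obs()['ft_torque'],bot.get_obs()['joint_pos'])"
```

```text
clock: 14.23
eef_pos: [0.5232, -0.1658, 0.129]
tool_rot: [0.042, 0.999, -0.001, -0.0]
ft_force: [-4.1, 0.6, 4.8]
grip_width: 0.0359
grasp_force: 61.9
[0.32086917 1.31596354 0.03288934] [-0.30604208  0.41924498 -0.07715189  1.07429719 -0.00153011 -0.22161898]
```

```bash

python3 -m inch '[-0.3,0.5,-0.5,0,0,0.12,20, -0.5,1.0,-1,0,0,0.24,20, -0.6,1.5,-1.5,0,0,0.36,20, -0.6,1.5,-1.5,0,0,0.36,20]'
python3 -m inch '[-0.2,0.5,-0.3,0,0,0.12,20, -0.3,0.9,-0.6,0,0,0.22,20, -0.3,0.9,-0.6,0,0,0.22,20]'
python3 -c "
from h import *
print(bot.get_obs()['ft_torque'],bot.get_obs()['joint_pos'])"
```

```text
clock: 14.57
eef_pos: [0.5233, -0.1642, 0.1276]
tool_rot: [-0.136, 0.991, -0.001, 0.001]
ft_force: [-3.2, 1.5, 6.4]
grip_width: 0.036
grasp_force: 62.1
clock: 14.82
eef_pos: [0.5227, -0.1633, 0.1254]
tool_rot: [-0.243, 0.97, -0.0, -0.0]
ft_force: [-1.9, -1.1, -3.2]
grip_width: 0.0361
grasp_force: 61.2
[-0.14177447  0.40976664  0.0030841 ] [-0.30221897  0.42054568 -0.08535185  1.06493647 -0.00114102 -0.79282729]
```

The upward force has gone (Fz −3.2 N, just the weight), so the lugs are over the slots. I'll lower the 7 mm.

```bash

python3 -m inch '[0,0.1,-1,0,0,0.03,20, 0,0.2,-2,0,0,0.05,20, 0,0.2,-3,0,0,0.05,20, 0,0.2,-3,0,0,0.05,20]'
python3 -m inch '[0,0,-1,0,0,0,20, 0,0,-1.5,0,0,0,20, 0,0,-1.5,0,0,0,20]'
python3 -c "
from h import *
print(bot.get_obs()['ft_torque'],bot.get_obs()['joint_pos'])"
```

```text
clock: 15.15
eef_pos: [0.5227, -0.1629, 0.1226]
tool_rot: [-0.267, 0.964, -0.0, -0.0]
ft_force: [-1.3, -1.3, -3.9]
grip_width: 0.0361
grasp_force: 61.0
clock: 15.4
eef_pos: [0.5229, -0.1628, 0.1224]
tool_rot: [-0.268, 0.963, -0.0, 0.0]
ft_force: [-3.7, -0.5, 3.7]
grip_width: 0.036
grasp_force: 61.6
[-0.31721928  0.98001283 -0.03357979] [-3.01622395e-01  4.22853663e-01 -9.06027109e-02  1.05634153e+00
 -4.59201833e-04 -8.44807785e-01]
```

It has dropped 6.7 mm and is resting on the slot floor. Now clockwise, going down 0.3 mm per 6.9°.

```bash

python3 -m inch '[0.2,-0.4,0.2,0,0,-0.12,20, 0.4,-0.9,-0.1,0,0,-0.24,20, 0.5,-1.4,-0.4,0,0,-0.36,20, 0.6,-1.9,-0.7,0,0,-0.48,20, 0.6,-1.9,-0.7,0,0,-0.48,20]'
python3 -c "
from h import *
print(bot.get_obs()['ft_torque'],bot.get_obs()['joint_pos'])"
```

```text
clock: 15.82
eef_pos: [0.5232, -0.1642, 0.1212]
tool_rot: [-0.031, 1.0, 0.0, -0.0]
ft_force: [-3.7, 0.1, 2.8]
grip_width: 0.036
grasp_force: 61.7
[-0.0110631   0.93222359  0.03710943] [-3.04313984e-01  4.25900990e-01 -8.90454681e-02  1.05601849e+00
  4.40365887e-04 -3.66202458e-01]
```

```bash

python3 -m inch '[-0.2,-0.5,-0.3,0,0,-0.12,20, -0.4,-1.0,-0.6,0,0,-0.24,20, -0.6,-1.5,-0.9,0,0,-0.36,20, -0.8,-2.0,-1.2,0,0,-0.48,20, -1.1,-2.4,-1.5,0,0,-0.6,20, -1.4,-2.8,-1.8,0,0,-0.72,20, -1.7,-3.2,-2.1,0,0,-0.84,20, -2.1,-3.5,-2.4,0,0,-0.96,20]'
python3 -c "
from h import *
print(bot.get_obs()['ft_torque'],bot.get_obs()['joint_pos'])"
```

```text
clock: 16.48
eef_pos: [0.522, -0.1667, 0.1189]
tool_rot: [0.434, 0.901, 0.002, 0.0]
ft_force: [-1.7, 3.3, 1.0]
grip_width: 0.0359
grasp_force: 61.7
[0.67191357 0.30819906 0.02596982] [-0.31076039  0.42678374 -0.0945725   1.04837869  0.00316072  0.58696088]
```

```bash

python3 -m inch '[-0.4,-0.1,-0.3,0,0,-0.12,20, -0.9,-0.2,-0.6,0,0,-0.24,20, -1.4,-0.3,-0.9,0,0,-0.36,20, -1.8,-0.4,-1.2,0,0,-0.48,20, -2.3,-0.5,-1.5,0,0,-0.6,20, -2.8,-0.5,-1.8,0,0,-0.72,20, -3.3,-0.4,-2.1,0,0,-0.84,20, -3.8,-0.3,-2.4,0,0,-0.96,20]'
python3 -c "
from h import *
print(bot.get_obs()['ft_torque'],bot.get_obs()['joint_pos'])"
```

```text
clock: 17.15
eef_pos: [0.5193, -0.1676, 0.1164]
tool_rot: [0.801, 0.599, 0.002, 0.001]
ft_force: [1.1, 1.3, -0.7]
grip_width: 0.0359
grasp_force: 61.5
[ 0.23276549 -0.29923498 -0.03260754] [-0.31349652  0.42339394 -0.10703518  1.03698142  0.00246534  1.54435654]
```

```bash

python3 -m inch '[-0.4,0.2,-0.3,0,0,-0.12,20, -0.8,0.5,-0.6,0,0,-0.24,20, -1.2,0.8,-0.9,0,0,-0.36,20, -1.6,1.1,-1.2,0,0,-0.48,20, -2.0,1.5,-1.5,0,0,-0.6,20, -2.3,1.9,-1.8,0,0,-0.72,20, -2.5,2.3,-2.1,0,0,-0.84,20, -2.7,2.8,-2.4,0,0,-0.96,20]'
python3 - <<'E'
from h import *
o=bot.get_obs();print(o['ft_torque'],o['joint_pos'])
a=bot.camera("wrist");b=bot.camera("scene")
cv2.imwrite("pics/w7.png",np.hstack([a[60:460,160:480],cv2.resize(b[120:240,280:400],(400,400),interpolation=2)]))
E
```

```text
clock: 17.82
eef_pos: [0.5167, -0.1656, 0.114]
tool_rot: [0.987, 0.161, 0.002, 0.0]
ft_force: [1.8, -0.9, -1.2]
grip_width: 0.0363
grasp_force: 61.4
[-0.24283918 -0.30258481  0.01713452] [-3.10586346e-01  4.19995643e-01 -1.19702224e-01  1.02714144e+00
  9.15123790e-04  2.50783259e+00]
```

View pics/w7.png

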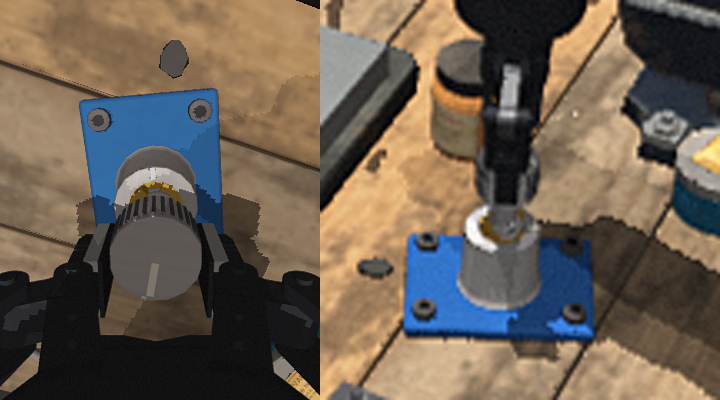

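The white line still sits in the same place between the pads, so there's no slip after 192° clockwise, and the lugs have gone under the rim. J6 is near its end, so I'll regrip: open, centre on the bolt axis, turn the hand back and close again.

```bash

python3 -m inch '[0,0,0,0,0,0,70, 0,0,0,0,0,0,70, 0,0,0,0,0,0,70, 2,0.6,0,0,0,0.05,70, 4,1.3,0,0,0,0.17,70, 4,1.3,0,0,0,0.29,70, 4,1.3,0,0,0,0.41,70, 4,1.3,0,0,0,0.53,70]'
python3 -m inch '[0,0,0,0,0,0.12,70, 0,0,0,0,0,0.24,70, 0,0,0,0,0,0.36,70, 0,0,0,0,0,0.48,70, 0,0,0,0,0,0.6,70, 0,0,0,0,0,0.72,70, 0,0,0,0,0,0.84,70, 0,0,0,0,0,0.96,70]' | head -2
python3 -m inch '[0,0,0,0,0,0.12,70, 0,0,0,0,0,0.24,70, 0,0,0,0,0,0.36,70, 0,0,0,0,0,0.48,70, 0,0,0,0,0,0.6,70, 0,0,0,0,0,0.72,70, 0,0,0,0,0,0.84,70, 0,0,0,0,0,0.96,70]' | head -2
python3 -m inch '[0,0,0,0,0,0.12,70, 0,0,0,0,0,0.24,70, 0,0,0,0,0,0.36,70, 0,0,0,0,0,0.48,70, 0,0,0,0,0,0.6,70, 0,0,0,0,0,0.6,70, 0,0,0,0,0,0.6,70]'
python3 m.py
python3 - <<'E'
from h import *
a=bot.camera("wrist");b=bot.camera("scene")
cv2.imwrite("pics/w8.png",np.hstack([a[60:460,160:480],cv2.resize(b[120:240,280:400],(400,400),interpolation=2)]))
E
```

```text
clock: 18.58
eef_pos: [0.5188, -0.1641, 0.1139]
tool_rot: [0.908, 0.418, 0.0, 0.0]
ft_force: [-0.1, -0.6, 1.0]
grip_width: 0.0598
grasp_force: 0.0
clock: 19.25
eef_pos: [0.5188, -0.1641, 0.1139]
clock: 19.92
eef_pos: [0.5188, -0.1641, 0.1139]
clock: 20.5
eef_pos: [0.5188, -0.1642, 0.1139]
tool_rot: [-0.116, 0.993, -0.0, 0.0]
ft_force: [0.1, 0.2, -0.3]
grip_width: 0.0596
grasp_force: 0.0
eef [ 0.5188 -0.1641  0.1138] yaw -166.68035624225604 tilt [ 2.e-04  0.e+00 -1.e+00] J [-0.31  0.43 -0.11  1.03  0.   -0.54]
boss_rim 0.57 [313.2 246.4] [ 0.505  -0.1693  0.056 ] tool [ 0.0146 -0.0018  0.0578]
thread_start 0.59 [312.8 246.2] [ 0.505  -0.1695  0.056 ] tool [ 0.0147 -0.002   0.0578]
nut_plate 0.65 [313.2 246.5] [ 0.5214 -0.1658  0.    ] tool [-0.0022 -0.0022  0.1138]
bolt_mid 0.6 [315.8 294.8] [ 0.5188 -0.1646  0.0864] tool [ 0.0001 -0.0004  0.0274]
bolt_mid_lugs 0.78 [313.6 257.3] [ 0.5161 -0.1665  0.0404] tool [ 0.0032 -0.0017  0.0734]
bolt_mid_lug_tip 0.89 [314.2 243.4] [ 0.5071 -0.1683  0.0424] tool [ 0.0123 -0.0013  0.0714]
```

View pics/w8.png

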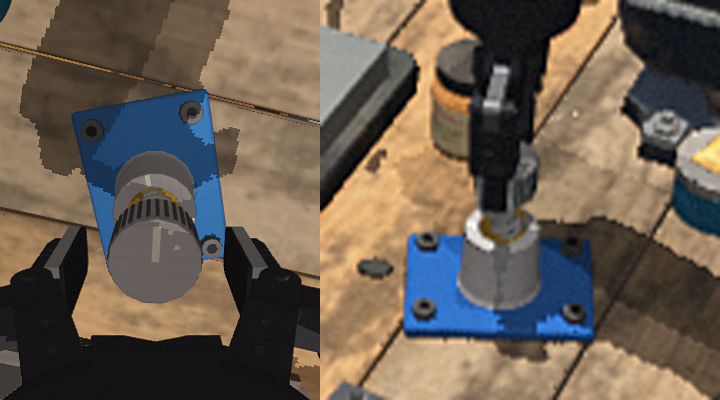

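The regrip turn left the bolt alone: the line points the same way in the world, and the head is centred between the pads. I'll close, check the force and turn the remaining 170°.

```bash

python3 -m inch '[-0.8,-0.2,0,0,0,0,40, -0.8,-0.2,0,0,0,0,20, -0.8,-0.2,0,0,0,0,20, -0.8,-0.2,0,0,0,0,20, -0.8,-0.2,0,0,0,0,20, -0.8,-0.2,0,0,0,0,20]'
python3 -m inch '[0,0,-0.3,0,0,-0.12,20, 0,0,-0.6,0,0,-0.24,20, 0,0,-0.9,0,0,-0.36,20, 0,0,-1.2,0,0,-0.48,20, 0,0,-1.5,0,0,-0.6,20]'
python3 -c "
from h import *
print(bot.get_obs()['ft_torque'],bot.get_obs()['joint_pos'])"
```

```text
clock: 21.5
eef_pos: [0.5181, -0.1645, 0.114]
tool_rot: [-0.117, 0.993, -0.0, 0.0]
ft_force: [-0.3, -1.2, 2.4]
grip_width: 0.0362
grasp_force: 59.9
clock: 21.92
eef_pos: [0.5185, -0.1649, 0.1126]
tool_rot: [0.185, 0.983, -0.0, 0.001]
ft_force: [-0.0, -1.2, 1.7]
grip_width: 0.036
grasp_force: 60.1
[-0.29486544 -0.07838915  0.00571801] [-3.07510839e-01  4.25692328e-01 -1.14678409e-01  1.02891486e+00
 -7.30929096e-04  6.44187389e-02]
```

Forces are tiny, so I'll continue: 0.6 rad done and about 2.37 rad to go.

```bash

python3 -m inch '[0,0,-0.3,0,0,-0.12,20, 0,0,-0.6,0,0,-0.24,20, 0,0,-0.9,0,0,-0.36,20, 0,0,-1.2,0,0,-0.48,20, 0,0,-1.5,0,0,-0.6,20, 0,0,-1.8,0,0,-0.72,20, 0,0,-2.1,0,0,-0.84,20, 0,0,-2.4,0,0,-0.96,20]'
python3 -m inch '[0,0,-0.3,0,0,-0.12,20, 0,0,-0.6,0,0,-0.24,20, 0,0,-0.9,0,0,-0.36,20, 0,0,-1.2,0,0,-0.48,20, 0,0,-1.5,0,0,-0.6,20, 0,0,-1.8,0,0,-0.72,20, 0,0,-1.8,0,0,-0.72,20]'
```

```text
clock: 22.58
eef_pos: [0.5188, -0.1644, 0.1101]
tool_rot: [0.618, 0.786, 0.001, 0.001]
ft_force: [1.0, -0.0, 0.3]
grip_width: 0.036
grasp_force: 60.0
clock: 23.17
eef_pos: [0.5191, -0.1646, 0.1082]
tool_rot: [0.854, 0.52, 0.001, 0.001]
ft_force: [3.3, -0.7, 0.2]
grip_width: 0.0361
grasp_force: 59.9
```

```bash

python3 -m inch '[0,0,-0.3,0,0,-0.12,20, 0,0,-0.6,0,0,-0.24,20, 0,0,-0.9,0,0,-0.36,20, 0,0,-1.2,0,0,-0.48,20, 0,0,-1.5,0,0,-0.6,20, 0,0,-1.8,0,0,-0.70,20, 0,0,-1.8,0,0,-0.70,20, 0,0,-1.8,0,0,-0.70,20]'
python3 - <<'E'
from h import *
o=bot.get_obs();print(o['ft_torque'],o['joint_pos'])
a=bot.camera("wrist");b=bot.camera("scene")
cv2.imwrite("pics/w9.png",np.hstack([a[60:460,160:480],cv2.resize(b[120:240,280:400],(400,400),interpolation=2)]))
E
```

```text
clock: 23.83
eef_pos: [0.5189, -0.1648, 0.1065]
tool_rot: [0.98, 0.199, 0.001, 0.001]
ft_force: [2.5, -1.5, -0.1]
grip_width: 0.036
grasp_force: 59.9
[-0.45110936 -0.84618384 -0.04476627] [-3.07381560e-01  4.32179408e-01 -1.22259114e-01  1.01413578e+00
 -2.60783016e-04  2.43407683e+00]
```

View pics/w9.png

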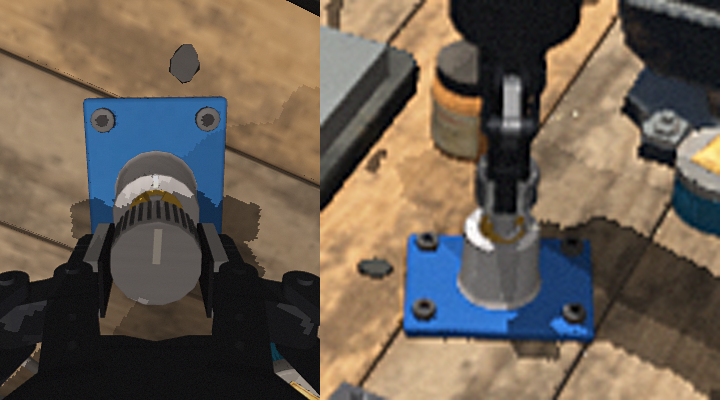

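The bolt is upright, screwed 363° from the drop and 15.9 mm down, which matches the 16 mm lead. The line shows no slip and the head is held with 60 N.

```bash
python3 -c "
from workcell import bot
print(bot.job_done())"
```

```text
the job is handed in; nothing more can be done
None
```

I set bolt_mid in the boss, turned it back until it dropped into the thread, then screwed it forward about 363° (15.9 mm down); it is still gripped by the head, and the job is handed in at about 24 s with no verdict returned yet.

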